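Take up the gap under a flame photometer with a taper feeler blade

ROBOT

A 6-joint arm with a two-finger parallel gripper is mounted at the origin on the work surface. World frame = base frame: x ahead of the robot, y to its left, z up, the work surface at z = 0. Lengths are in m, angles in rad, forces in N, time in s.
With the tool pointing down it reaches from about 0.325 to 0.9 m from the base axis. Payload 6.1 kg.
Tool frame: the origin (TCP) lies at the very end of the fingers, on their centre line; the grasp point (between the pads) lies 19 mm behind it (r.grip_depth is the y of the grasp point in the tool frame, in m); y points along the fingers, x is the direction in which the jaws open and shut, and the axes are right-handed (so a half turn about y gives the same grasp; the last joint's range is limited). The gripper opens to 87 mm and grips with 3 to 60 N. Pads are 19 mm wide; open, the fingers measure 117 mm over their backs; the gripper's body (75 mm by 190 mm) begins 51 mm behind the grasp point.
Start: joints at [1.066, 0.22, 1.526, -0, 1.395, -0.126], TCP at [0.231, 0.581, 0.223] pointing down, gripper open.
Joint ranges: [-2.98, 2.98], [-0.91, 2.08], [0.09, 2.57], [-1.24, 4.39], [0.2, 2.65], [-2.68, 2.68]. Speed limits (rad/s): [2.57, 2.57, 3.01, 3.14, 3.14, 3.14].

INTERFACE

Orientations are given as a unit quaternion [x, y, z, w].
In Python, from bench import r gives the robot as it stands. The module is installed in compiled form; this text tells all that it offers.
- The arm moves only by the tool move_arm, never from a script. Its argument "steps" is a list that holds one entry, the list of rows, each a list of 7 numbers: the closure in counts, from 0 (fully open) to 255 (shut), then the shift along the world's x, y, z in mm, then the turn, a rotation vector about the world's x, y, z in rad. In form: [[[fingers, x, y, z, ax, ay, az], ...]]. A call has 1 to 8 rows; each row shifts and turns the commanded pose from where the row before left it; what a row does not reach is not made up. A row lasts 1/12 s, in which the tool goes at most 41.7 mm and 7.16 degrees, less where a joint would pass 70% of its speed; a pose out of reach is approached as far as the arm can. A call with a gripper value outside its range is refused whole. The fingers move at their own pace and stop on an object; the grip force is fixed at half the most. Time passes only in rows, so rows that do not move let the fingers close. It gives the time, the measured TCP pose, the force and the opening at its end, in the units of the state.
- r.observe(): the state, without advancing time (a new reading comes with each control period).
- r.get_image(name): name is "scene" or "side" or "wrist"; returns a dict with "img" (384x512x3 uint8, red, green, blue), "range_z" (384x512 float32, m along the optical axis (not along the pixel's ray), 0 where there is no reading), "mtx" (3x3 intrinsics, pixels), "position" and "orientation" of the camera in the world; the wrist camera has in their place "mount" (4x4, takes a point from camera to tool coordinates, whose origin is the TCP and whose axes are the tool frame's). Camera axes: x right, y down, z forward; pixel columns grow to the right and rows downward; lengths in m; the calibration is good to about 2 mm. A picture is of the moment at which its call begins: read the wrist's pose just before it.
- r.hand_in(): hands the job in, once; it reports no verdict.
The state is a dict: "clock": time; "joints": joint angles; "joint_vel": joint speeds; "effort": joint torques, N m; "tool_pos": TCP position; "eef_rot": TCP orientation; "ft_force": force on the tool from outside, world axes, zero at the start; "torque": the same for the moment, N m; "gripper_width": finger opening in m.
Only numpy, scipy, OpenCV 4.12 (cv2) and the standard library are available. Lean on these libraries where they do the work, as an engineer would, in place of code of your own. Each camera call takes 0.05 s, during which the arm holds its last target.

TASK

The steadying pad under the middle of the photometer's front edge hangs clear of the bench. Pick up the taper feeler blade by its grip block, keep it flat on the bench and slide it thin end first, square and centred, under the pad until you feel a firm drag, then let go and leave it snug there. Be gentle: do not drive it in hard enough to jack the instrument up, and leave the other things on the bench where they are.

Things in the scene. Friction and masses are not known exactly. Their poses are not given: they have to be found in the camera images.
- photometer: White flame photometer on a black plinth board 360 x 340 mm, fixed. Origin on the bench directly below its steadying pad; x points level from the front into the instrument (the way to push the blade), y along its front edge, z up. Plinth: 26 to 38 mm above the bench, front edge at x = -12 mm. Housing: from x = 80 mm back, to 0.37 m high. A brass nut above the pad reaches 54 mm high.
- pad_foot (a point): Point on the bench directly below the pad, axes as the photometer's. The pad is a dark round bar, 16 mm thick, 34 mm long along y, under the plinth's front edge. Its underside hangs 5 to 9 mm above the bench, differing every time and not measured. Touched, it gives upward on a stiff spring (12 N/mm), so the load on the blade grows by about 1.4 N per mm the blade goes in.
- blade: Taper feeler blade, loose, flat on the bench, 0.16 to 0.26 kg: a steel strip 25 mm wide, 150 mm long, with a black upright grip block. Origin on its underside below the middle of the block; x points along the blade to the thin tip (at x = 125 mm), z up. Thickness grows evenly from 2 mm at the tip to 11 mm at x = 50 mm, then stays 11 mm to the tail at x = -25 mm. It stays put when let go.
- blade_grip (a point): Centre of the blade's grip block, 31 mm above its underside. The block is 36 mm long along the blade, 14 mm wide across it (grip this width from above) and 40 mm tall, from 11 to 51 mm above the underside.
- blade_tip (a point): Middle of the blade's thin edge, at its underside; axes as the blade's. Right fit: the pad presses on the blade with 3 to 14 N, felt as about 5 to 14 N more push than sliding it freely on the bench (friction 0.5 to 0.7); some 8 to 9 N is ideal. The tip is then about 20 to 70 mm beyond the pad_foot point, depending on the gap.
- bowl: Bystander, to be left where it is: white porcelain bowl, rim 140 mm across, 60 mm high.
- beaker: Bystander, to be left where it is: clear cup, 66 mm across, 70 mm high.
- jar_a: Bystander, to be left where it is: white reagent jar with a blue cap, 70 mm across, 115 mm high.
- jar_b: Bystander, to be left where it is: white reagent jar with a black cap, 64 mm across, 105 mm high.
- bottle: Bystander, to be left where it is: clear bottle, 60 mm across, 160 mm high.
- screwdriver: Bystander, to be left where it is: screwdriver lying down, 160 mm long.
- weight: Bystander, to be left where it is: brass weight, a cylinder 32 mm across and 30 mm high.

How it is judged:
On the way, in this order (a step that is already met when the one before it is completed fails the run):
1. the held blade's tip is under the pad, square and centred, not yet pressing (contact force between the fingers and blade above 1 N and contact force between blade and photometer below 1.5 N and x of blade_tip in the frame of pad_foot above 0.01 m and y of blade_tip in the frame of pad_foot between -0.01 and 0.01 m and angle between the x axis of blade and the x axis of photometer, either way round below 0.2 rad), for 0.05 s.
2. the held blade is slid in until the pad bears on it, not jammed (contact force between the fingers and blade above 1 N and x of blade_tip in the frame of pad_foot above 0.01 m and y of blade_tip in the frame of pad_foot between -0.01 and 0.01 m and angle between the x axis of blade and the x axis of photometer, either way round below 0.2 rad and contact force between blade and photometer between 3 and 14 N), for 0.1 s.
At the end, for the whole second after the job is handed in: The blade lies flat on the bench (within 3.4 degrees), let go and at rest, its tip at least 10 mm past the pad's centre line, within 10 mm of the pad's middle and within 11 degrees of square, and the pad presses on it with 3 to 14 N (x of blade_tip in the frame of pad_foot above 0.01 m and y of blade_tip in the frame of pad_foot between -0.01 and 0.01 m and angle between the x axis of blade and the x axis of photometer, either way round below 0.2 rad and contact force between blade and photometer between 3 and 14 N and angle between blade's own z axis and vertical below 0.06 rad and linear speed of blade below 0.01 m/s and contact force between the fingers and blade below 0.1 N); the robot touches nothing.
It fails at once if the blade is driven against the photometer with more than 22 N (contact force between blade and photometer above 22 N).
It fails at once if a bystander is shifted by more than 30 mm (distance of any of bowl, beaker, jar_a, jar_b, bottle, screwdriver, weight from where it was at the start of the episode above 0.03 m).
It also fails if it takes over 54 s, if anything falls off the work surface, if the arm or the gripper's body presses on something with over 40 N, if the wrist force passes 120 N, or if a joint passes its speed limit or range.

## Working session

There is one attempt and no reset: what is moved stays moved. The work goes in short steps, Python scripts to look and compute and a tool call to move; the robot and the scene stay as the last step left them, time stands still between calls to the robot, and variables do not carry over. Pictures are saved under pics/ and viewed, and the job is handed in when it is done.

Besides the shell and the picture viewer there is one more tool, called after "Call:" as name(argument=value, ...), one argument or row to a line, values as JSON. move_arm: Moves the arm, as the interface text tells. Its arguments: {"type":"object","properties":{"steps":{"type":"array"}},"required":["steps"]}

```bash
mkdir -p pics; cat > h.py <<'E'
import numpy as np, cv2
from bench import r
from scipy.spatial.transform import Rotation as R
def save(n,f):
    d=r.get_image(n); np.savez('pics/'+f+'.npz',**{k:np.array(v) for k,v in d.items()})
    cv2.imwrite('pics/'+f+'.png',d['img'][:,:,::-1]); return d
def cam(d,st=None):
    if 'mount' in d:
        T=np.eye(4);T[:3,:3]=R.from_quat(st['eef_rot']).as_matrix();T[:3,3]=st['tool_pos'];T=T@d['mount'];return T[:3,:3],T[:3,3]
    o=np.array(d['orientation']); 
    return (R.from_quat(o).as_matrix() if o.size==4 else o), np.array(d['position'])
def plane(d,uv,z,st=None):
    Rm,p=cam(d,st); k=np.linalg.inv(d['mtx']); uv=np.atleast_2d(uv)
    ray=(Rm@k@np.c_[uv,np.ones(len(uv))].T).T
    return p+ray*((z-p[2])/ray[:,2])[:,None]
def cloud(d,st=None):
    Rm,p=cam(d,st); k=np.linalg.inv(d['mtx']); v,u=np.mgrid[:384,:512]
    ray=np.stack([u,v,np.ones_like(u)],-1)@k.T
    return (ray*d['range_z'][...,None])@Rm.T+p
E
python3 - <<'E'
from h import *
s=r.observe();print(s)
for n in("scene","side","wrist"):
    d=save(n,n+'0'); print({k:d.get(k) for k in('position','orientation','mtx','mount')})
E
```

```text
{'clock': 0.0, 'joints': array([ 1.06587511e+00,  2.21209206e-01,  1.52758244e+00, -2.83943352e-05,
        1.39470296e+00, -1.26076481e-01]), 'joint_vel': array([ 4.94660176e-04, -2.43631192e-03, -1.24532300e-03, -1.57055040e-03,
       -2.26997424e-06, -1.29737360e-03]), 'effort': array([ 5.24324496e-04, -4.94627523e+01, -3.87372530e+01,  6.99309795e-02,
        5.74810489e-02, -1.23197838e-04]), 'tool_pos': array([0.23085693, 0.58014675, 0.22146291]), 'eef_rot': array([ 0.58551443,  0.39631697, -0.39750714, -0.58488785]), 'ft_force': array([ 0.12039819,  0.36161608, -1.26106589]), 'torque': array([ 0.02581458,  0.00361466, -0.0106601 ]), 'gripper_width': 0.08688225187514668}
{'position': array([0.95472519, 0.60286439, 0.47021516]), 'orientation': array([ 0.30913394,  0.83514881, -0.43017843, -0.14801751]), 'mtx': array([[370.26658797,   0.        , 255.62213518],
       [  0.        , 370.26658797, 193.32758756],
       [  0.        ,   0.        ,   1.        ]]), 'mount': None}
{'position': array([0.48367685, 0.72570107, 0.67399514]), 'orientation': array([-0.05787302,  0.93403539, -0.35130369,  0.02853648]), 'mtx': array([[347.30541913,   0.        , 255.375646  ],
       [  0.        , 347.30541913, 191.38879673],
       [  0.        ,   0.        ,   1.        ]]), 'mount': None}
{'position': None, 'orientation': None, 'mtx': array([[268.14989608,   0.        , 254.85784545],
       [  0.        , 268.14989608, 189.24331013],
       [  0.        ,   0.        ,   1.        ]]), 'mount': array([[ 9.99999896e-01, -2.40938894e-04,  3.88256792e-04,
        -5.26530618e-05],
       [-4.38275434e-04, -2.65377363e-01,  9.64144524e-01,
        -1.61384688e-01],
       [-1.29265351e-04, -9.64144593e-01, -2.65377441e-01,
         7.24272923e-02],
       [ 0.00000000e+00,  0.00000000e+00,  0.00000000e+00,
         1.00000000e+00]])}
```

View pics/scene0.png

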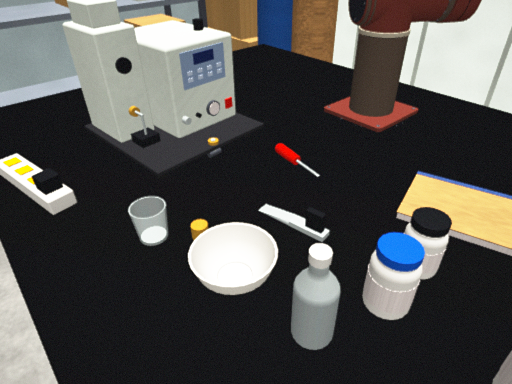

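View pics/side0.png

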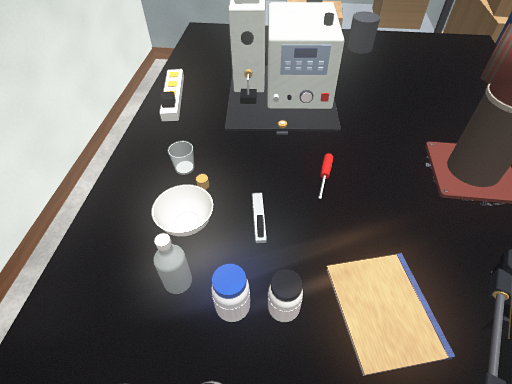

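View pics/wrist0.png

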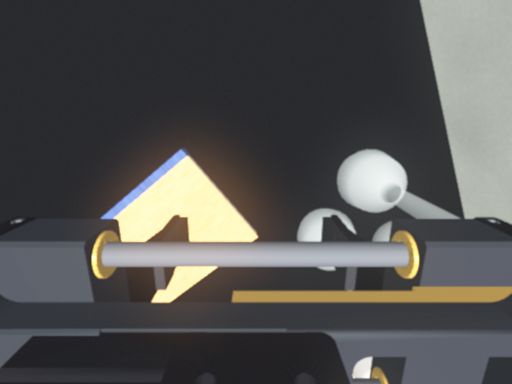

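The side view shows the blade at (259,217) with its thin end up at about (258,194). The pad is near (282,132), with the nut above it at (282,123). Next I measure.

```bash
python3 - <<'E'
from h import *
for n,(x0,x1,y0,y1) in {'side':(215,355,85,255),'scene':(190,350,120,250)}.items():
    d=cv2.imread(f'pics/{n}0.png')[y0:y1,x0:x1]
    cv2.imwrite(f'pics/{n}0c.png',cv2.resize(cv2.convertScaleAbs(d,alpha=1.5,beta=15),None,fx=3.5,fy=3.5,interpolation=cv2.INTER_CUBIC))
for n in('side','scene'):
    d=dict(np.load(f'pics/{n}0.npz')); C=cloud(d); ok=d['range_z']>0
    # bench height check
    print(n,'zeros',(~ok).sum(), 'bench z',np.median(C[...,2][ok&(abs(C[...,2])<.02)]))
    g=ok&(C[...,2]>.03)&(C[...,2]<.07)
    hsv=cv2.cvtColor(d['img'],cv2.COLOR_RGB2HSV)
    nut=ok&(hsv[...,0]>12)&(hsv[...,0]<30)&(hsv[...,1]>90)&(C[...,2]>.02)&(C[...,2]<.07)
    k,l,s,c=cv2.connectedComponentsWithStats(nut.astype(np.uint8))
    for i in range(1,k):
        if s[i,4]>8: print('brass',c[i],s[i,4],C[l==i].mean(0),C[l==i].max(0))
    # blade: white pixels low
    w=ok&(hsv[...,1]<60)&(hsv[...,2]>110)&(C[...,2]>-.005)&(C[...,2]<.018)
    k,l,s,c=cv2.connectedComponentsWithStats(w.astype(np.uint8))
    for i in range(1,k):
        if s[i,4]>60: print('white',c[i],s[i],C[l==i].mean(0))
E
```

```text
side zeros 769 bench z -0.0014236907688405243
brass [173.475  74.075] 40 [ 0.91751969 -0.33581831  0.03608878] [ 0.93401005 -0.319577    0.03886465]
brass [171.80434783  83.34782609] 46 [ 0.90619497 -0.27705909  0.03631428] [ 0.92200655 -0.25872278  0.03865214]
brass [172.          91.53846154] 13 [ 0.88983322 -0.22532163  0.03886557] [ 0.90805179 -0.17687548  0.06273655]
brass [282.16326531 123.91836735] 49 [ 0.51855277 -0.08894546  0.04441074] [ 0.53109944 -0.07787287  0.04852535]
brass [201.83486239 178.87155963] 109 [0.7064169  0.1375993  0.02739674] [0.72251062 0.1506423  0.03243705]
white [31.25672878 27.02277433] [  0   0  69  57 483] [ 1.68444466 -0.71419227  0.00633209]
white [174.1221374  109.22137405] [160  74  24  47 131] [ 0.87231283 -0.17304171  0.01034348]
white [184.96153846 170.6025641 ] [175 165  19  10  78] [0.76489017 0.09665823 0.0095031 ]
white [258.29638554 215.46987952] [252 193  15  50 415] [0.55063975 0.21930254 0.00590989]
white [184.88103651 216.93050648] [166 202  40  29 849] [0.72475174 0.24784933 0.00821734]
white [180.9787234  288.08510638] [166 275  2
[... 1845 characters left out ...]
.2962963 ] [396 213  15  12  81] [0.38448758 0.35730477 0.00593873]
white [252.640625 228.078125] [223 222  54  24  64] [ 0.61989065  0.18123611 -0.00111854]
white [154.28571429 239.43428571] [140 230  28  16 175] [0.78209059 0.09708291 0.00949398]
white [479.93094629 242.20716113] [448 230  64  26 391] [0.34529239 0.4842882  0.00616697]
white [233.66666667 267.74822006] [ 206  249   57   36 1545] [0.71392011 0.24640247 0.00860501]
white [427.8375 274.6875] [420 269  18  10  80] [0.48795078 0.4651487  0.00987136]
white [383.01315789 311.29934211] [363 291  47  29 304] [0.60195995 0.45895643 0.01026182]
white [311.34375    342.87053571] [292 331  41  19 224] [0.71858951 0.42594133 0.01113228]
```

```bash
ls pics
```

```text
scene0.npz
scene0.png
scene0c.png
side0.npz
side0.png
side0c.png
wrist0.npz
wrist0.png
```

View pics/side0c.png

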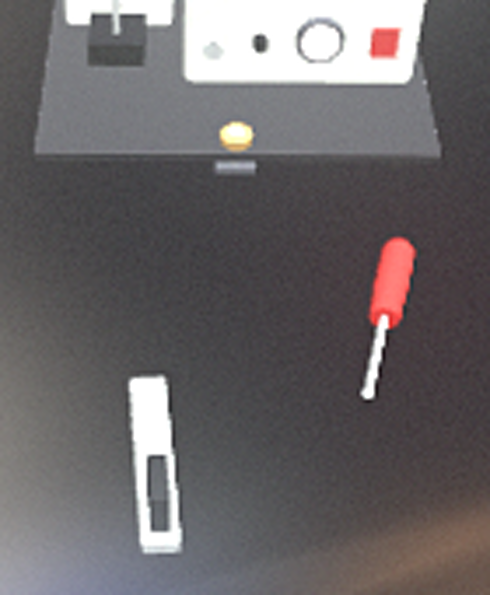

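View pics/scene0c.png

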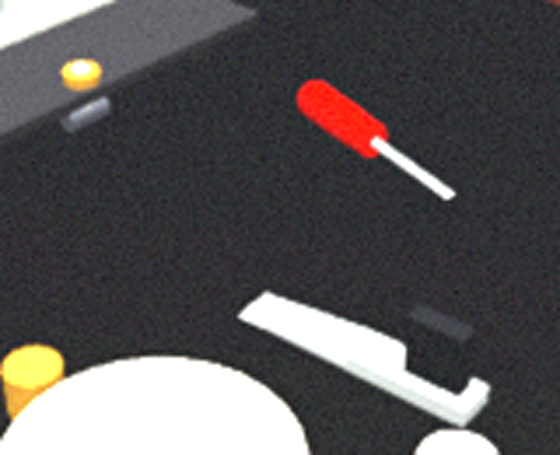

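```bash
python3 - <<'E'
from h import *
for n in('side','scene'):
    d=dict(np.load(f'pics/{n}0.npz')); C=cloud(d); ok=d['range_z']>0
    hsv=cv2.cvtColor(d['img'],cv2.COLOR_RGB2HSV)
    P=ok&(abs(C[...,2]-.037)<.006)&(C[...,0]>.3)&(C[...,0]<.75)&(C[...,1]<0)
    u0=[];
    for u in range(512):
        v=np.where(P[:,u])[0]
        if len(v)>8: u0.append((u,v.max()+.5))
    u0=np.array(u0,float); E=plane(d,u0,.038)
    # left/right corner: only front edge: use max y
    m=E[:,1]>np.median(E[:,1])-.02
    pf=np.polyfit(E[m,0],E[m,1],1)
    m=abs(E[:,1]-np.polyval(pf,E[:,0]))<.006; pf=np.polyfit(E[m,0],E[m,1],1)
    print(n,'front edge slope',pf,'x range',E[m,0].min(),E[m,0].max(), 'n',m.sum(),'res',np.std(E[m,1]-np.polyval(pf,E[m,0])),
      'y at .5185',np.polyval(pf,.5185))
    # grip block
    G=ok&(C[...,2]>.018)&(C[...,2]<.058)&(abs(C[...,0]-.55)<.06)&(abs(C[...,1]-.23)<.09)
    T=G&(C[...,2]>.044)
    print('block top n',T.sum(),C[T].mean(0),C[T].min(0),C[T].max(0),'pix',np.argwhere(T).mean(0)[::-1])
    q=C[T][:,:2]; print('block minrect',cv2.minAreaRect((q*1000).astype(np.float32)))
    W=ok&(hsv[...,1]<60)&(hsv[...,2]>110)&(C[...,2]>-.005)&(C[...,2]<.018)&(abs(C[...,0]-.55)<.05)&(abs(C[...,1]-.22)<.11)
    k,l,s,c=cv2.connectedComponentsWithStats(W.astype(np.uint8)); i=1+np.argmax(s[1:,4]); q=C[l==i][:,:2]
    print('blade minrect',cv2.minAreaRect((q*1000).astype(np.float32)), cv2.boxPoints(cv2.minAreaRect((q*1000).astype(np.float32))).round(1).tolist())
    # pad/dark bar: rows just in front of the plinth
    D=ok&(C[...,2]>.006)&(C[...,2]<.03)&(abs(C[...,0]-.518)<.03)&(C[...,1]>-.085)&(C[...,1]<-.03)
    print('pad',D.sum(),C[D].mean(0),C[D].min(0),C[D].max(0))
E
```

```text
side front edge slope [ 0.10561616 -0.12560688] x range 0.35477872600981686 0.6810308615902322 n 114 res 0.0018324892592677506 y at .5185 -0.07084490245773349
block top n 88 [0.54039862 0.27004101 0.0491028 ] [0.53169163 0.25038783 0.04416866] [0.54903628 0.28663734 0.0519476 ] pix [259.89772727 221.55681818]
block minrect ((540.3427124023438, 268.6533203125), (13.388497352600098, 36.22721862792969), 7.109577178955078)
blade minrect ((549.995361328125, 218.5122528076172), (27.192913055419922, 153.15187072753906), 10.846717834472656) [[522.2000122070312, 291.20001220703125], [551.0999755859375, 140.6999969482422], [577.7999877929688, 145.89999389648438], [548.9000244140625, 296.29998779296875]]
pad 43 [ 0.5172629  -0.08225447  0.02058697] [ 0.49137508 -0.08497307  0.01086695] [ 0.54674097 -0.07752437  0.02980317]
scene front edge slope [ 0.09351396 -0.1176156 ] x range 0.3903775441171753 0.6928100456193371 n 92 res 0.0017379213858258811 y at .5185 -0.06912861561675088
block top n 138 [0.54427699 0.27011123 0.04896831] [0.53365062 0.25093504 0.04403574] [0.5524089  0.28754712 0.05227266] pix [315.52898551 213.11594203]
block minrect ((542.6753540039062, 269.09521484375), (14.013181686401367, 34.926307678222656), 11.262049674987793)
blade minrect ((544.7022705078125, 217.09567260742188), (41.902000427246094, 153.11476135253906), 10.184341430664062) [[510.5, 288.70001220703125], [537.5999755859375, 138.0], [578.9000244140625, 145.39999389648438], [551.7999877929688, 296.20001220703125]]
pad 64 [ 0.52030781 -0.08176384  0.02022967] [ 0.48972025 -0.08492583  0.0091503 ] [ 0.54712737 -0.07654115  0.02983005]
```

```bash
python3 - <<'E'
from h import *
s=r.observe(); M=R.from_quat(s['eef_rot']).as_matrix(); print(M.round(3))
for n,p in (('side',[[276.4,132.5],[288.1,132.5],[282.2,132.5]]),('scene',[[208.3,156.6],[221.4,148.4],[214.8,152.5]])):
    d=dict(np.load(f'pics/{n}0.npz')); print(n,plane(d,p,.017).round(4).tolist())
    C=cloud(d);h=cv2.cvtColor(d['img'],cv2.COLOR_RGB2HSV)
    m=(h[...,0]>12)&(h[...,0]<30)&(h[...,1]>90)&(abs(C[...,0]-.518)<.04)&(abs(C[...,1]+.09)<.04)
    q=np.argwhere(m)[:,::-1]; print('nut ray',plane(d,[q.mean(0)],.047).round(4))
b=np.array([.188,-.982]); xd=np.array([.982,.188])
a=np.arctan2(M[1,0],M[0,0]); t=np.arctan2(xd[1],xd[0])
for tt in(t,t+np.pi,t-np.pi): print('turn',tt-a,np.degrees(tt-a),'z tool would be',R.from_rotvec([0,0,tt-a]).apply(M[:,2]))
E
```

```text
[[ 0.37  -0.001 -0.929]
 [ 0.929 -0.001  0.37 ]
 [-0.002 -1.     0.   ]]
side [[0.5338, -0.0819, 0.017], [0.4995, -0.0858, 0.017], [0.5168, -0.0838, 0.017]]
nut ray [[ 0.5184 -0.0855  0.047 ]]
scene [[0.5459, -0.075, 0.017], [0.4981, -0.0869, 0.017], [0.5225, -0.0809, 0.017]]
nut ray [[ 0.5229 -0.085   0.047 ]]
turn -1.0028634765538267 -57.459844634351256 z tool would be [-1.88030928e-01  9.82163089e-01  1.91593686e-04]
turn 2.138729177035966 122.54015536564872 z tool would be [ 1.88030928e-01 -9.82163089e-01  1.91593686e-04]
turn -4.14445613014362 -237.45984463435127 z tool would be [ 1.88030928e-01 -9.82163089e-01  1.91593686e-04]
```

Call:
move_arm(
  steps=[
    [[0,22,-22,0,0,0,-0.0716],[0,22,-22,0,0,0,-0.0716],[0,22,-22,0,0,0,-0.0716],[0,22,-22,0,0,0,-0.0716],[0,22,-22,0,0,0,-0.0716],[0,22,-22,0,0,0,-0.0716],[0,22,-22,0,0,0,-0.0716],[0,22,-22,0,0,0,-0.0716]],
  ],
)

```text
clock: 0.82
tool_pos: [0.4078, 0.4034, 0.2223]
eef_rot: [0.674, 0.214, -0.214, -0.674]
ft_force: [0.4, 0.9, 0.5]
gripper_width: 0.0869
```

Call:
move_arm(
  steps=[
    [[0,22,-22,0,0,0,-0.0716],[0,22,-22,0,0,0,-0.0716],[0,22,-22,0,0,0,-0.0716],[0,22,-22,0,0,0,-0.0716],[0,22,-22,0,0,0,-0.0716],[0,22,-22,0,0,0,-0.0716],[0,0,0,0,0,0,0],[0,0,0,0,0,0,0]],
  ],
)

```text
clock: 1.48
tool_pos: [0.5398, 0.2713, 0.222]
eef_rot: [0.704, 0.066, -0.066, -0.704]
ft_force: [0.1, 0.1, 0.3]
gripper_width: 0.087
```

```bash
python3 - <<'E'
from h import *
s=r.observe(); print(s['tool_pos'],s['joints'],s['ft_force']); M=R.from_quat(s['eef_rot']).as_matrix(); print(M.round(3), s['clock'])
d=save('wrist','w1'); C=cloud(d,s); h=cv2.cvtColor(d['img'],cv2.COLOR_RGB2HSV)
T=(d['range_z']>0)&(C[...,2]>.044)&(C[...,2]<.058)&(abs(C[...,0]-.545)<.05)&(abs(C[...,1]-.26)<.05)
print(T.sum(), C[T].mean(0) if T.any() else 0, cv2.minAreaRect((C[T][:,:2]*1000).astype(np.float32)) if T.any() else 0)
E
```

```text
[0.53980679 0.27131669 0.22196986] [3.35176297e-01 1.72262411e-01 1.58301013e+00 1.68732884e-04
 1.38729654e+00 1.48003961e-01] [0.0579318  0.06244324 0.28412317]
[[ 0.983 -0.001 -0.186]
 [ 0.186 -0.     0.983]
 [-0.001 -1.     0.   ]] 1.4833
305 [0.5406334  0.2676803  0.05010135] ((540.7643432617188, 267.32476806640625), (12.914019584655762, 35.59422302246094), 10.687328338623047)
```

View pics/w1.png

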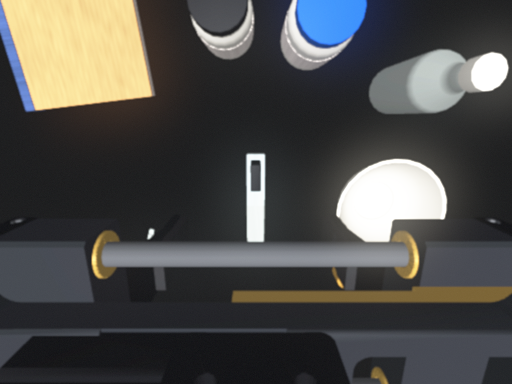

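The wrist view shows the blade in line with the tool, block at (256,177). I'll descend onto it.

Call:
move_arm(
  steps=[
    [[0,0.8,-2.5,-36,0,0,0],[0,0,0,-36,0,0,0],[0,0,0,-36,0,0,0],[0,0,0,-36,0,0,0],[0,0,0,-26,0,0,0],[0,0,0,-16,0,0,0],[0,0,0,-9,0,0,0],[0,0,0,0,0,0,0]],
  ],
)

```text
clock: 2.2
tool_pos: [0.5372, 0.2706, 0.0251]
eef_rot: [0.704, 0.066, -0.069, -0.704]
ft_force: [-0.3, -0.2, 0.8]
gripper_width: 0.0871
```

Call:
move_arm(
  steps=[
    [[0,0,0,-3,0,0,0],[0,0,0,-3,0,0,0],[0,0,0,0,0,0,0]],
  ],
)

```text
clock: 2.45
tool_pos: [0.5407, 0.2708, 0.0227]
eef_rot: [-0.704, -0.068, 0.066, 0.704]
ft_force: [-0.0, 0.0, 0.2]
gripper_width: 0.0868
```

```bash
python3 - <<'E'
from h import *
s=r.observe(); print(s['tool_pos'],s['ft_force']);M=R.from_quat(s['eef_rot']).as_matrix(); print(M.round(3))
d=save('side','s1');d=save('scene','c1')
d=save('wrist','w2')
E
```

```text
[0.54068753 0.27077083 0.02268597] [-0.04607173  0.02639506  0.17098983]
[[ 0.982  0.002 -0.189]
 [ 0.189  0.001  0.982]
 [ 0.002 -1.     0.   ]]
```

View pics/w2.png

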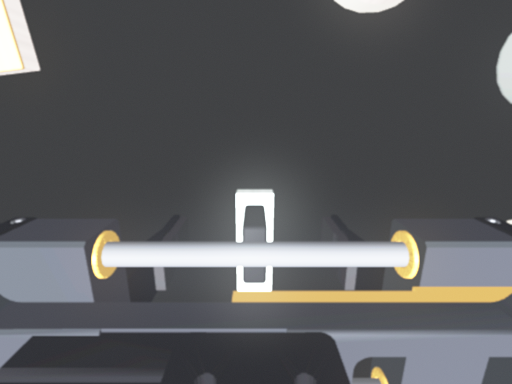

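View pics/c1.png

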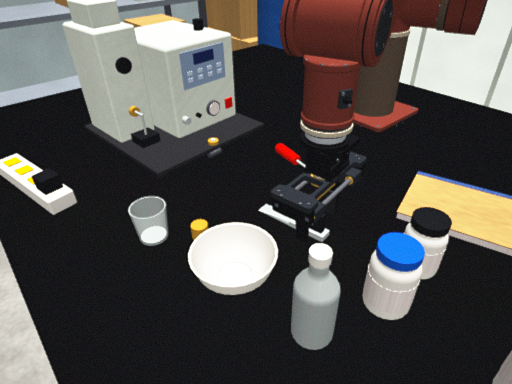

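View pics/s1.png

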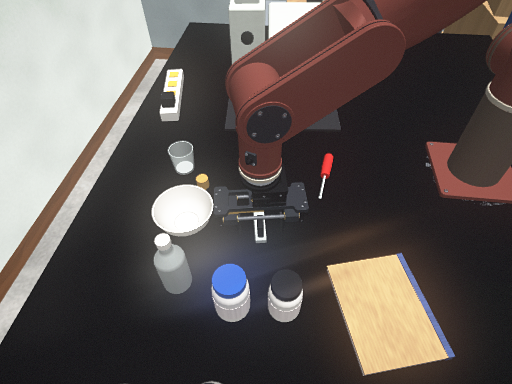

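The gripper straddles the block, which sits centred at (255,245) in the wrist view. Now a little lower and close.

Call:
move_arm(
  steps=[
    [[0,0,-1.5,-4,0,0,0],[130,0,0,0,0,0,0],[255,0,0,0,0,0,0],[255,0,0,0,0,0,0],[255,0,0,0,0,0,0],[255,0,0,0,0,0,0],[255,0,0,0,0,0,0],[255,0,0,0,0,0,0]],
  ],
)

```text
clock: 3.27
tool_pos: [0.54, 0.2687, 0.0176]
eef_rot: [-0.704, -0.067, 0.067, 0.704]
ft_force: [-0.0, -0.8, 0.5]
gripper_width: 0.0479
```

Call:
move_arm(
  steps=[
    [[255,0,0,0,0,0,0],[255,0,0,0,0,0,0],[255,0,0,0,0,0,0]],
  ],
)

```text
clock: 3.52
tool_pos: [0.5399, 0.2687, 0.0175]
eef_rot: [0.704, 0.067, -0.067, -0.704]
ft_force: [-0.3, 0.1, -0.7]
gripper_width: 0.028
```

Call:
move_arm(
  steps=[
    [[255,0,0,0,0,0,0],[255,0,0,0,0,0,0],[255,0,0,0,0,0,0],[255,0,0,0,0,0,0],[255,0,0,0,0,0,0]],
  ],
)

```text
clock: 3.93
tool_pos: [0.54, 0.2687, 0.0176]
eef_rot: [-0.704, -0.067, 0.067, 0.704]
ft_force: [0.4, 0.6, -0.6]
gripper_width: 0.0138
```

```bash
python3 - <<'E'
from h import *
for i in range(1):
    s=r.observe(); print(s['clock'],s['tool_pos'],s['ft_force'],s['torque'],s['gripper_width'])
E
```

```text
3.9333 [0.53998602 0.26870222 0.01755353] [ 0.42657794  0.63778498 -0.63607162] [-0.05080257 -0.07287133  0.02935386] 0.013793521933287636
```

Call:
move_arm(
  steps=[
    [[255,-2,-8,0,0,0,-0.011],[255,-4,-18,0,0,0,-0.013],[255,-5,-22,0,0,0,-0.013],[255,-5,-22,0,0,0,-0.013],[255,-5,-22,0,0,0,-0.013],[255,-5,-20,0,0,0,-0.013],[255,-4,-12,0,0,0,-0.013],[255,0,0,0,0,0,0]],
  ],
)

```text
clock: 4.6
tool_pos: [0.5091, 0.1427, 0.0176]
eef_rot: [0.706, 0.034, -0.035, -0.706]
ft_force: [-0.3, 0.0, -1.4]
gripper_width: 0.0138
```

Call:
move_arm(
  steps=[
    [[255,-4,-15,0,0,0,0],[255,-3,-15,0,0,0,0],[255,-2,-10,0,0,0,0],[255,0,-4,0,0,0,0],[255,0,0,0,0,0,0],[255,0,0,0,0,0,0]],
  ],
)

```text
clock: 5.1
tool_pos: [0.5011, 0.1007, 0.0175]
eef_rot: [0.706, 0.035, -0.036, -0.706]
ft_force: [-0.2, -1.1, -0.1]
gripper_width: 0.0139
```

```bash
python3 - <<'E'
from h import *
s=r.observe(); print(s['clock'],s['tool_pos'],s['ft_force'],s['torque'],s['gripper_width']);M=R.from_quat(s['eef_rot']).as_matrix(); print(M.round(3))
for n in('side','scene','wrist'): save(n,n+'2')
for n,(x0,x1,y0,y1) in {'side':(215,355,85,225),'scene':(180,340,110,230)}.items():
    d=cv2.imread(f'pics/{n}2.png')[y0:y1,x0:x1]
    cv2.imwrite(f'pics/{n}2c.png',cv2.resize(cv2.convertScaleAbs(d,alpha=1.5,beta=15),None,fx=4,fy=4,interpolation=cv2.INTER_CUBIC))
E
```

```text
5.1 [0.5010684  0.10074494 0.01752068] [-0.17269612 -1.07099562 -0.05706917] [-0.30675966  0.09066294 -0.00981387] 0.01393097801047768
[[ 0.995 -0.    -0.1  ]
 [ 0.1   -0.     0.995]
 [-0.    -1.    -0.   ]]
```

View pics/scene2c.png

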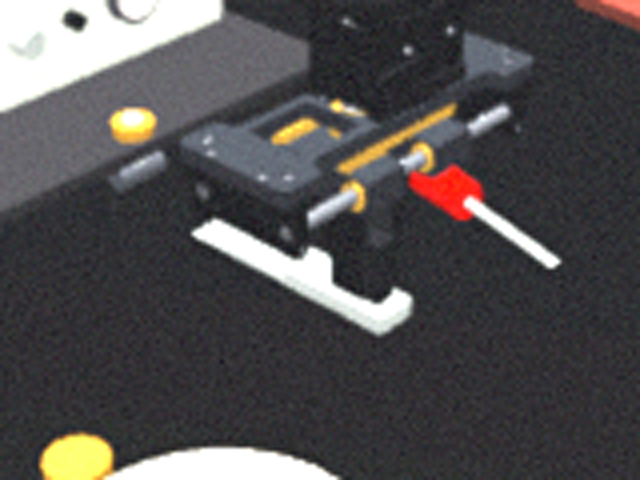

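View pics/side2c.png

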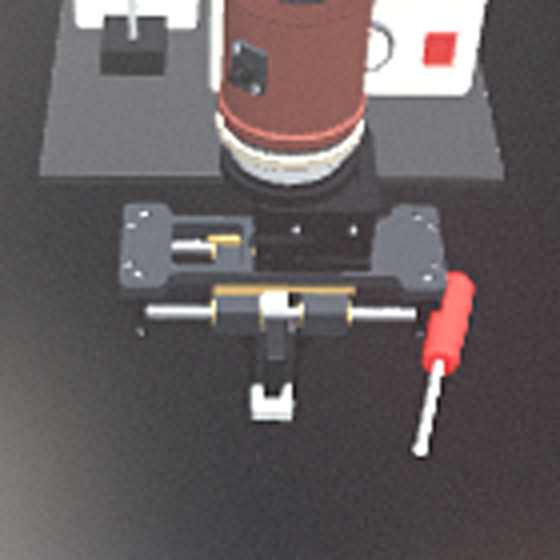

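View pics/wrist2.png

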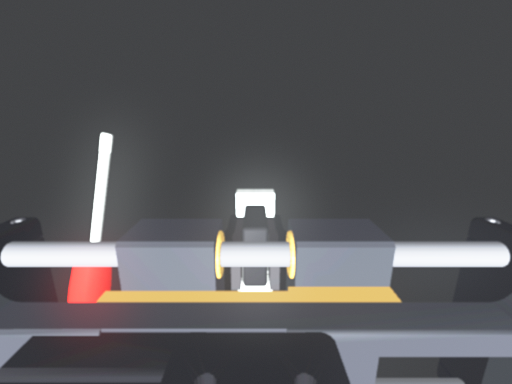

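```bash
python3 - <<'E'
from h import *
d=dict(np.load('pics/scene2.npz'));C=cloud(d);h=cv2.cvtColor(d['img'],cv2.COLOR_RGB2HSV)
print(plane(d,[[228.2,168.8],[234.2,164.5]],.001))
W=(h[...,1]<60)&(h[...,2]>120)&(C[...,2]>-.005)&(C[...,2]<.018)&(abs(C[...,0]-.51)<.04)&(abs(C[...,1]-.05)<.1)
e=np.array([.995,.0995]);q=C[W][:,:2]@e; a=C[W][:,:2]@np.array([.0995,-.995])
print('blade lateral',q.min(),q.max(),'along',a.min(),a.max())
for lo in (-.12,-.10,-.08,-.06,-.04,-.02,0,.02):
    m=(a>lo)&(a<lo+.02); 
    if m.sum()>3: print(lo,np.percentile(q[m],[2,50,98]).round(4))
for n in('side','scene'):
    d=dict(np.load(f'pics/{n}0.npz'));C=cloud(d);h=cv2.cvtColor(d['img'],cv2.COLOR_RGB2HSV)
    m=(h[...,0]>12)&(h[...,0]<30)&(h[...,1]>90)&(abs(C[...,0]-.518)<.04)&(abs(C[...,1]+.09)<.04)
    L=C[m][:,:2]@e; print(n,'nut lateral',L.min(),L.max(),L.mean())
    D=(C[...,2]>.005)&(C[...,2]<.024)&(abs(C[...,0]-.518)<.05)&(C[...,1]>-.088)&(C[...,1]<-.05)
    L=C[D][:,:2]@e; print('pad lateral',D.sum(),np.percentile(L,[0,5,50,95,100]).round(4))
    P=(abs(C[...,2]-.037)<.006)&(C[...,1]<0)&(C[...,0]>.25)&(C[...,0]<.8)
    A=C[...,:2]@np.array([.0995,-.995]); P&=(A>.13)&(A<.2)
    L=C[P][:,:2]@e; print('plinth lateral',np.percentile(L,[0.5,99.5]),L.min(),L.max())
print('tool lat',np.array([.5011,.1007])@e,'pad guess',np.array([.5185,-.083])@e)
E
```

```text
[[ 0.52855973 -0.01896687  0.001     ]
 [ 0.50591969 -0.02501671  0.001     ]]
blade lateral 0.481292193839722 0.5242112668536598 along -0.07629629218800639 0.07781296393361983
-0.08 [0.497  0.5145 0.523 ]
-0.06 [0.4823 0.5211 0.5233]
-0.04 [0.5085 0.5213 0.5232]
-0.02 [0.4979 0.518  0.523 ]
0 [0.4822 0.5203 0.5235]
0.02 [0.5095 0.5188 0.5229]
side nut lateral 0.494799474601385 0.5192671131492698 0.5071099296731952
pad lateral 44 [0.4775 0.4917 0.5066 0.5212 0.5238]
plinth lateral [0.33949829 0.67438472] 0.337764139288207 0.6768567624881054
scene nut lateral 0.4787381866685149 0.5212651389852826 0.506768781422476
pad lateral 58 [0.4921 0.4938 0.5111 0.5244 0.5259]
plinth lateral [0.34266639 0.67773745] 0.33799242352050973 0.678557046168348
tool lat 0.50861415 pad guess 0.507649
```

Blade and pad agree laterally to about 2 mm, so I trim 1.5 mm and slide in.

Call:
move_arm(
  steps=[
    [[255,-0.5,-10,0,0,0,0],[255,0,-12,0,0,0,0],[255,0.7,-12,0,0,0,0],[255,1.2,-12,0,0,0,0],[255,1,-10,0,0,0,0],[255,0.5,-5,0,0,0,0],[255,0,0,0,0,0,0],[255,0,0,0,0,0,0]],
  ],
)

```text
clock: 5.92
tool_pos: [0.5039, 0.0389, 0.0175]
eef_rot: [0.706, 0.035, -0.035, -0.706]
ft_force: [-0.6, -0.6, -0.6]
gripper_width: 0.0141
```

Call:
move_arm(
  steps=[
    [[255,0.3,-3,0,0,0,0],[255,0.3,-3,0,0,0,0],[255,0.2,-2,0,0,0,0],[255,0.2,-2,0,0,0,0],[255,0.1,-1,0,0,0,0]],
  ],
)

```text
clock: 6.33
tool_pos: [0.5049, 0.0287, 0.0175]
eef_rot: [-0.706, -0.036, 0.036, 0.706]
ft_force: [-0.3, 1.7, -0.1]
gripper_width: 0.0136
```

```bash
cat > st.py <<'E'
from h import *
s=r.observe(); f=s['ft_force'];p=s['tool_pos'];M=R.from_quat(s['eef_rot']).as_matrix()
D=np.array([.0995,-.995]);e=np.array([.995,.0995])
print('t',s['clock'],'tipx',(p[:2]@D+.125-.1345)*1000,'lat',(p[:2]@e)*1000,'z',p[2],'push',-f[:2]@D,'f',f.round(2),'tq',s['torque'].round(2),'yaw',M[0,0].round(3),M[1,0].round(3))
E
python3 st.py
```

```text
t 6.3333 tipx 12.201104090376003 lat 505.2619286730778 z 0.01753234150336393 push 1.687106961404744 f [-0.32  1.66 -0.11] tq [ 0.07  0.09 -0.03] yaw 0.995 0.101
```

Call:
move_arm(
  steps=[
    [[255,0.2,-1,0,0,0,0],[255,0.1,-1,0,0,0,0],[255,0.1,-1,0,0,0,0],[255,0.1,-0.5,0,0,0,0]],
  ],
)

```text
clock: 6.67
tool_pos: [0.5054, 0.0251, 0.0175]
eef_rot: [-0.706, -0.036, 0.036, 0.706]
ft_force: [-0.6, 1.4, 0.3]
gripper_width: 0.0138
```

```bash
cat >> st.py <<'E'
import sys
if len(sys.argv)>1:
    d=save('scene',sys.argv[1])
    c=cv2.imread(f'pics/{sys.argv[1]}.png')[110:230,180:340]
    cv2.imwrite(f'pics/{sys.argv[1]}c.png',cv2.resize(cv2.convertScaleAbs(c,alpha=1.7,beta=20),None,fx=4,fy=4,interpolation=cv2.INTER_CUBIC))
E
python3 st.py c3
```

```text
t 6.6667 tipx 15.784974105086668 lat 505.36636440967897 z 0.01752965099958566 push 1.4107251933505391 f [-0.59  1.36  0.32] tq [ 0.12  0.06 -0.05] yaw 0.995 0.1
```

View pics/c3c.png

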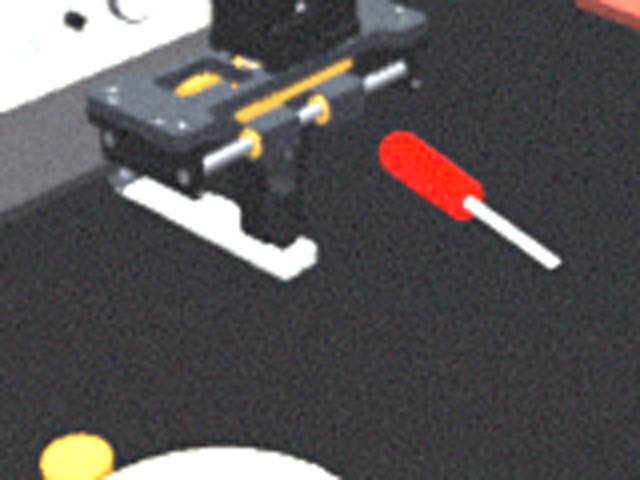

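Call:
move_arm(
  steps=[
    [[255,0.4,-0.7,0,0,0,0],[255,0.4,-0.7,0,0,0,0],[255,0.4,-0.6,0,0,0,0]],
  ],
)

```text
clock: 6.97
tool_pos: [0.5065, 0.0232, 0.0175]
eef_rot: [-0.706, -0.035, 0.036, 0.706]
ft_force: [-0.6, 0.6, 0.7]
gripper_width: 0.014
```

Call:
move_arm(
  steps=[
    [[255,0.2,-0.7,0,0,0,0],[255,0.2,-0.7,0,0,0,0],[255,0.1,-0.6,0,0,0,0]],
  ],
)

```text
clock: 7.22
tool_pos: [0.5072, 0.0211, 0.0175]
eef_rot: [0.706, 0.036, -0.036, -0.706]
ft_force: [0.5, 1.4, -0.3]
gripper_width: 0.0137
```

Call:
move_arm(
  steps=[
    [[255,0.1,-0.7,0,0,0,0],[255,0.1,-0.7,0,0,0,0],[255,0,-0.6,0,0,0,0]],
  ],
)

```text
clock: 7.47
tool_pos: [0.5074, 0.0191, 0.0175]
eef_rot: [0.706, 0.036, -0.036, -0.706]
ft_force: [-0.4, 0.6, -0.6]
gripper_width: 0.0139
```

Call:
move_arm(
  steps=[
    [[255,0.1,-0.7,0,0,0,0],[255,0.1,-0.7,0,0,0,0],[255,0,-0.6,0,0,0,0]],
  ],
)

```text
clock: 7.72
tool_pos: [0.5076, 0.0171, 0.0175]
eef_rot: [0.706, 0.036, -0.036, -0.706]
ft_force: [0.3, 0.2, -0.3]
gripper_width: 0.0137
```

```bash
python3 st.py
```

```text
t 7.7167 tipx 24.009083736115183 lat 506.72721622036585 z 0.017524316003789845 push 0.14145340712458968 f [ 0.26  0.17 -0.34] tq [ 0.06  0.07 -0.05] yaw 0.995 0.1
```

Call:
move_arm(
  steps=[
    [[255,0.1,-0.7,0,0,0,0],[255,0.1,-0.7,0,0,0,0],[255,0,-0.6,0,0,0,0]],
  ],
)

```text
clock: 7.97
tool_pos: [0.5077, 0.0151, 0.0175]
eef_rot: [0.706, 0.036, -0.036, -0.706]
ft_force: [0.2, -0.3, -0.5]
gripper_width: 0.0136
```

Call:
move_arm(
  steps=[
    [[255,0.1,-0.7,0,0,0,0],[255,0.1,-0.7,0,0,0,0],[255,0,-0.6,0,0,0,0]],
  ],
)

```text
clock: 8.22
tool_pos: [0.5079, 0.0131, 0.0175]
eef_rot: [0.706, 0.036, -0.036, -0.706]
ft_force: [-0.6, 0.5, -0.5]
gripper_width: 0.0138
```

Call:
move_arm(
  steps=[
    [[255,0.1,-0.7,0,0,0,0],[255,0.1,-0.7,0,0,0,0],[255,0,-0.6,0,0,0,0]],
  ],
)

```text
clock: 8.47
tool_pos: [0.5081, 0.0111, 0.0175]
eef_rot: [0.706, 0.036, -0.036, -0.706]
ft_force: [0.6, 0.9, 0.1]
gripper_width: 0.0137
```

Call:
move_arm(
  steps=[
    [[255,0.1,-0.7,0,0,0,0],[255,0.1,-0.7,0,0,0,0],[255,0,-0.6,0,0,0,0]],
  ],
)

```text
clock: 8.72
tool_pos: [0.5084, 0.0091, 0.0175]
eef_rot: [0.706, 0.036, -0.036, -0.706]
ft_force: [-0.2, -0.1, -0.9]
gripper_width: 0.0135
```

Call:
move_arm(
  steps=[
    [[255,0.1,-0.7,0,0,0,0],[255,0.1,-0.7,0,0,0,0],[255,0,-0.6,0,0,0,0]],
  ],
)

```text
clock: 8.97
tool_pos: [0.5086, 0.0071, 0.0175]
eef_rot: [0.706, 0.036, -0.036, -0.706]
ft_force: [-0.8, 1.2, -1.0]
gripper_width: 0.0139
```

Call:
move_arm(
  steps=[
    [[255,0.1,-0.7,0,0,0,0],[255,0.1,-0.7,0,0,0,0],[255,0,-0.6,0,0,0,0]],
  ],
)

```text
clock: 9.22
tool_pos: [0.5088, 0.0051, 0.0176]
eef_rot: [0.706, 0.036, -0.036, -0.706]
ft_force: [-0.3, 0.7, -0.9]
gripper_width: 0.0137
```

Call:
move_arm(
  steps=[
    [[255,0.1,-0.7,0,0,0,0],[255,0.1,-0.7,0,0,0,0],[255,0,-0.6,0,0,0,0]],
  ],
)

```text
clock: 9.47
tool_pos: [0.5089, 0.0031, 0.0175]
eef_rot: [0.706, 0.036, -0.036, -0.706]
ft_force: [0.6, 0.8, -1.1]
gripper_width: 0.0137
```

Call:
move_arm(
  steps=[
    [[255,0.1,-0.7,0,0,0,0],[255,0.1,-0.7,0,0,0,0],[255,0,-0.6,0,0,0,0]],
  ],
)

```text
clock: 9.72
tool_pos: [0.5091, 0.0011, 0.0175]
eef_rot: [0.706, 0.036, -0.036, -0.706]
ft_force: [0.0, 0.9, -0.1]
gripper_width: 0.0138
```

Call:
move_arm(
  steps=[
    [[255,0.1,-0.7,0,0,0,0],[255,0.1,-0.7,0,0,0,0],[255,0,-0.6,0,0,0,0]],
  ],
)

```text
clock: 9.97
tool_pos: [0.5093, -0.0007, 0.0175]
eef_rot: [-0.706, -0.036, 0.036, 0.706]
ft_force: [0.3, 3.1, 0.3]
gripper_width: 0.0136
```

```bash
python3 st.py c4
```

```text
t 9.9667 tipx 41.82445112287422 lat 506.70070259311905 z 0.01754562302687338 push 3.062843696563687 f [0.3  3.11 0.34] tq [ 0.37  0.07 -0.02] yaw 0.995 0.1
```

View pics/c4c.png

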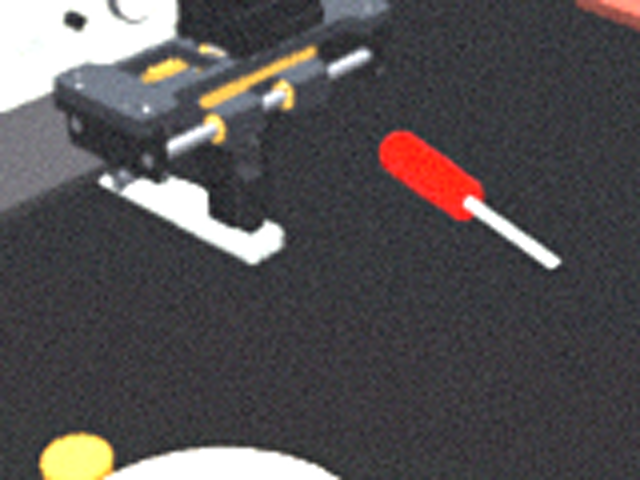

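The drag rises to 3.1 N, so contact has begun. I'll use smaller steps.

Call:
move_arm(
  steps=[
    [[255,0.1,-0.5,0,0,0,0],[255,0,-0.5,0,0,0,0]],
  ],
)

```text
clock: 10.18
tool_pos: [0.5093, -0.0014, 0.0175]
eef_rot: [-0.706, -0.035, 0.036, 0.706]
ft_force: [-0.6, 4.2, -0.6]
gripper_width: 0.0139
```

Call:
move_arm(
  steps=[
    [[255,0.1,-0.5,0,0,0,0],[255,0,-0.5,0,0,0,0]],
  ],
)

```text
clock: 10.35
tool_pos: [0.5094, -0.0022, 0.0175]
eef_rot: [-0.706, -0.035, 0.036, 0.707]
ft_force: [-0.1, 7.1, -0.3]
gripper_width: 0.0138
```

```bash
python3 st.py
```

```text
t 10.35 tipx 43.354022350262476 lat 506.6512321671898 z 0.017521399621806526 push 7.067733894788125 f [-0.05  7.1  -0.34] tq [0.97 0.11 0.03] yaw 0.995 0.1
```

Call:
move_arm(
  steps=[
    [[255,0.1,-0.5,0,0,0,0],[255,0,-0.5,0,0,0,0]],
  ],
)

```text
clock: 10.52
tool_pos: [0.5095, -0.0028, 0.0175]
eef_rot: [-0.706, -0.035, 0.036, 0.707]
ft_force: [-0.0, 8.4, 1.3]
gripper_width: 0.0135
```

Call:
move_arm(
  steps=[
    [[255,0,0,0,0,0,0],[255,0,0,0,0,0,0]],
  ],
)

```text
clock: 10.68
tool_pos: [0.5095, -0.0029, 0.0175]
eef_rot: [-0.706, -0.035, 0.036, 0.707]
ft_force: [-1.0, 6.2, 0.5]
gripper_width: 0.0138
```

```bash
python3 st.py
```

```text
t 10.6833 tipx 44.068685766165544 lat 506.61700024438704 z 0.017541181436749598 push 6.24199914966946 f [-0.98  6.18  0.55] tq [ 1.03  0.16 -0.04] yaw 0.995 0.1
```

Call:
move_arm(
  steps=[
    [[255,0.1,-0.5,0,0,0,0],[255,0,-0.5,0,0,0,0]],
  ],
)

```text
clock: 10.85
tool_pos: [0.5095, -0.0035, 0.0175]
eef_rot: [-0.705, -0.035, 0.036, 0.707]
ft_force: [-1.9, 9.6, 2.1]
gripper_width: 0.0143
```

Call:
move_arm(
  steps=[
    [[255,0,0,0,0,0,0],[255,0,0,0,0,0,0]],
  ],
)

```text
clock: 11.02
tool_pos: [0.5095, -0.0035, 0.0176]
eef_rot: [-0.705, -0.035, 0.036, 0.707]
ft_force: [-0.5, 8.4, 2.1]
gripper_width: 0.0135
```

```bash
python3 st.py
```

```text
t 11.0167 tipx 44.693979564163435 lat 506.6371768225617 z 0.017561601137168793 push 8.448690033409235 f [-0.55  8.44  2.14] tq [ 1.27  0.19 -0.  ] yaw 0.995 0.1
```

Excess push is about 8 N, which is in the ideal range. Releasing.

Call:
move_arm(
  steps=[
    [[200,0,0,0,0,0,0],[150,0,0,0,0,0,0],[120,0,0,0,0,0,0],[100,0,0,0,0,0,0],[100,0,0,0,0,0,0],[100,0,0,0,0,0,0],[100,0,0,0,0,0,0],[100,0,0,0,0,0,0]],
  ],
)

```text
clock: 11.68
tool_pos: [0.5098, -0.0049, 0.0175]
eef_rot: [0.706, 0.036, -0.035, -0.706]
ft_force: [-1.3, -0.1, 0.5]
gripper_width: 0.0513
```

```bash
python3 st.py c5; python3 - <<'E'
from h import *
print(r.observe()['gripper_width']); save('wrist','w5'); save('side','s5')
E
```

```text
t 11.6833 tipx 46.10950284250989 lat 506.72009400113694 z 0.017539812287127678 push 0.014135396817070671 f [-1.3  -0.12  0.47] tq [-0.09  0.03 -0.03] yaw 0.995 0.1
0.051903861301862836
```

View pics/w5.png

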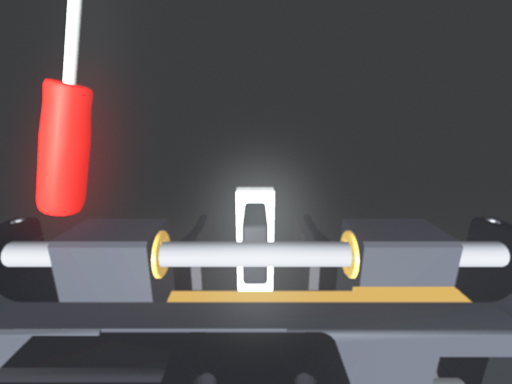

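View pics/c5c.png

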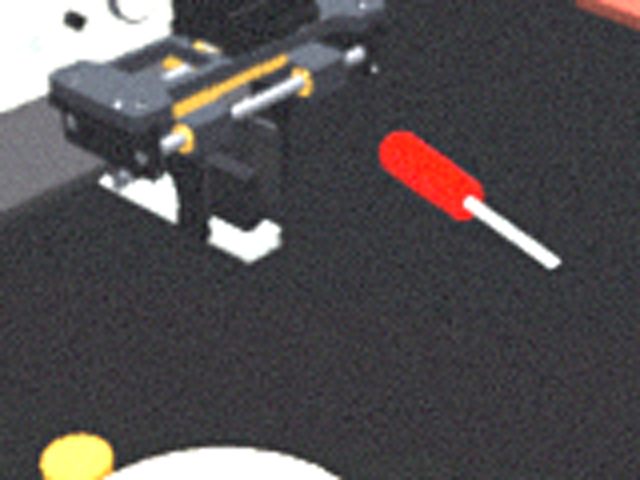

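The fingers are clear on both sides, gripping nothing. Lift away and look.

Call:
move_arm(
  steps=[
    [[100,0,0,5,0,0,0],[100,0,0,15,0,0,0],[100,0,0,25,0,0,0],[100,0,10,35,0,0,0],[100,0,30,20,0,0,0],[100,0,35,10,0,0,0],[100,0,35,10,0,0,0],[100,0,25,10,0,0,0]],
  ],
)

```text
clock: 12.5
tool_pos: [0.5097, 0.1325, 0.1491]
eef_rot: [-0.706, -0.036, 0.035, 0.706]
ft_force: [1.4, -0.5, -0.9]
gripper_width: 0.0526
```

Call:
move_arm(
  steps=[
    [[100,-20,25,10,0,0,0],[100,-20,30,0,0,0,0],[100,-20,30,0,0,0,0],[100,-10,20,0,0,0,0],[100,0,0,0,0,0,0],[100,0,0,0,0,0,0]],
  ],
)

```text
clock: 13.0
tool_pos: [0.4392, 0.2361, 0.158]
eef_rot: [0.706, 0.037, -0.036, -0.706]
ft_force: [0.1, 0.3, -0.1]
gripper_width: 0.0531
```

```bash
python3 st.py c6; python3 - <<'E'
from h import *
d=save('side','s6')
c=cv2.imread('pics/s6.png')[85:225,215:355]
cv2.imwrite('pics/s6c.png',cv2.resize(cv2.convertScaleAbs(c,alpha=1.7,beta=20),None,fx=4,fy=4,interpolation=cv2.INTER_CUBIC))
e=np.array([.995,.0995]);D=np.array([.0995,-.995])
for n in('s6','c6'):
    d=dict(np.load(f'pics/{n}.npz'));C=cloud(d);q=C[...,:2]
    m=(C[...,2]>.042)&(C[...,2]<.058)&(abs(q@e-.507)<.025)&(abs(q@D-.055)<.03)
    p=C[m][:,:2];print(n,m.sum(),'block lat',(p@e).min(),(p@e).max(),'along',(p@D).min(),(p@D).max(),C[m][:,2].mean(),cv2.minAreaRect((p*1000).astype(np.float32)))
E
```

```text
t 13.0 tipx -200.70672917067122 lat 460.5148733594141 z 0.1579686591590228 push 0.2666528449254859 f [ 0.06  0.27 -0.06] tq [-0.09  0.03 -0.03] yaw 0.995 0.103
s6 3 block lat 0.5070349840830561 0.5098241807530008 along 0.0477499982784633 0.052929073701314625 0.04967258763053121 ((511.6587829589844, 0.9980959892272949), (1.8170349597930908, 5.850664138793945), 33.42893981933594)
c6 82 block lat 0.5011062939109551 0.5161751582459987 along 0.035340356700034395 0.07227287079815603 0.04784150052911654 ((511.4814758300781, -2.7623462677001953), (14.93317985534668, 37.046627044677734), 2.9256086349487305)
```

View pics/c6c.png

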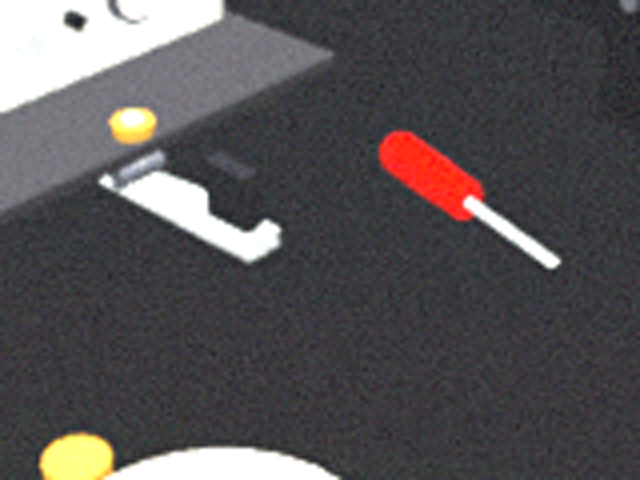

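View pics/s6.png

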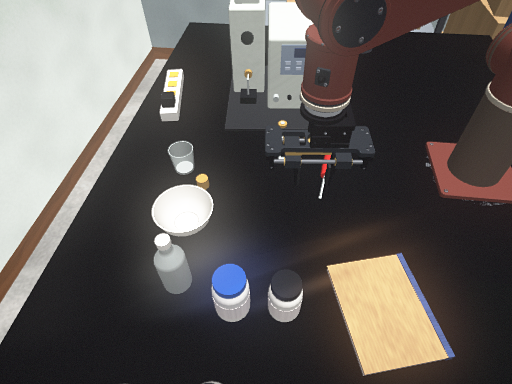

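```bash
python3 - <<'E'
from h import *
e=np.array([.995,.0995]);D=np.array([.0995,-.995])
d=dict(np.load('pics/c6.npz'))
f=lambda u,v:[180+u/4,110+v/4]
for px,z in ((f(102,184),.004),(f(250,263),.0),(f(278,243),.005)):
    p=plane(d,[px],z)[0,:2];print('blade edge',p@e,p@D)
for z in(.012,.016,.020):
    p=plane(d,[f(118,180),f(163,160)],z)[:,:2];print('pad ends',z,p@e,p@D)
C=cloud(d);q=C[...,:2];L=q@e;A=q@D
h=cv2.cvtColor(d['img'],cv2.COLOR_RGB2HSV)
W=(h[...,1]<60)&(h[...,2]>120)&(C[...,2]>-.005)&(C[...,2]<.018)&(abs(L-.508)<.04)&(A>.02)&(A<.16)
for lo in np.arange(.02,.16,.015):
    m=W&(A>lo)&(A<lo+.015)
    if m.sum()>3: print(lo.round(3),L[m].min().round(4),L[m].max().round(4),C[m][:,2].mean().round(4))
E
```

```text
blade edge 0.5249668281570333 0.15462784502282606
blade edge 0.5209769371293622 0.02566019850093554
blade edge 0.5001534864287944 0.023286281024051586
pad ends 0.012 [0.52342559 0.48784755] [0.13977465 0.13807852]
pad ends 0.016 [0.5276726  0.49240514] [0.13414735 0.13246601]
pad ends 0.02 [0.5319196  0.49696273] [0.12852004 0.12685351]
0.02 0.4958 0.5204 0.0058
0.035 0.4817 0.5221 0.0081
0.05 0.481 0.5213 0.0077
0.065 0.5116 0.5207 0.0069
0.08 0.4988 0.5221 0.0082
0.095 0.4936 0.5212 0.0083
0.11 0.479 0.5206 0.006
0.125 0.482 0.5205 0.0049
0.14 0.4844 0.5247 0.0042
```

```bash
python3 - <<'E'
from h import *
print(r.hand_in())
E
```

```text
the job is handed in; nothing more can be done
None
```

I gripped the blade by its block, slid it flat on the bench and squared it to the plinth. I fed it under the pad until the pad bore on it, let go, backed the arm off and handed the job in. The hand-in gives no verdict.

- **Drag:** Free sliding took about 0.5–1.5 N. The drag started rising with the tip about 41 mm past the pad point, and I stopped at about 8.4–9.6 N. That is roughly 8 N of extra push, in the range you called ideal.
- **Pad load:** I estimate 5–7 N on the blade from that push. It was not measured directly.
- **Position:** The tip ended about 45 mm past the pad point. The block centre in the last scene view matched the tool's last position within about 2 mm. The blade is centred within about 3 mm by camera and square within about 1°, going by the tool's angle.
- **Release:** On opening, the arm sprang about 1.4 mm forward and its force reading dropped to about zero. The blade may have crept by up to that much, which would add at most about 2 N of pad load.
- **Not checked:** The arm blocked the final side view of the blade, so the last position check comes from the scene camera alone. I did not re-measure the bystanders' positions, but they look unmoved in the last pictures.

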